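Shake the extractor's filter and lift its cassette out by the side catches

TASK

The filter of the bench dust extractor is due for a look: give the hand wheel on its deck one full turn, either way round, to shake the dust off the pleats, then squeeze the two orange side catches of the filter cassette together and lift the cassette out of its bay. Finish while still holding it by the squeezed catches, upright and still, with the whole cassette clear above the deck, and leave everything else on the extractor and the bench where it is.

Things in the scene. Friction and masses are not known exactly. Their poses are not given: they have to be found in the camera images.
- extractor: Blue bench dust extractor, a fixed box 260 (x) x 420 (y) x 160 mm; origin at the centre of its underside on the bench, z up; its front (black panel with gauge) faces its -x, the filter bay is on its -y half and the hand wheel on its +y half. Its flat top, the deck, is 160 mm above the bench. It may stand turned by up to 0.3 rad.
- bay (a point): Centre of the filter bay's opening, level with the deck (160 mm above the bench); at x 0, y -110 mm of the extractor, same axes. The opening is 128 (x) x 56 (y) mm in an 8 mm thick deck lip. The cassette has 2 mm of play in it and lifts out only while both its catches are squeezed in: their teeth hook 3.5 mm under the lip.
- cassette: Grey filter cassette, 0.33 kg, seated in the bay, axes as the extractor's; origin: centre of its underside. Body 124 (x) x 51 (y) x 80 mm deep under a 150 x 76 x 5 mm flange that rests on the deck, so the origin starts 80 mm below the deck. On the flange a black head 64 x 39 mm, top 127 mm above the origin, with an orange catch on its +y and -y side; their teeth hook under the deck lip.
- catch_left_pad (a point): Centre of the outer face of the orange catch on the cassette's +y side (moves with it). The upright pad is 36 (x) x 37 (z) mm, 90 to 127 mm above the cassette's origin (10 to 47 mm above the deck). At rest its outer face is 30 mm from the cassette's mid-plane: the two are 60 mm apart outside, 46 mm when fully squeezed.
- catch_right_pad (a point): The same for the catch on the cassette's -y side.
- catch_left (a joint): Travel of the +y catch: 0 at rest, 0.007 m fully squeezed in (towards the cassette's mid-plane); the tooth is clear of the lip from about 0.004 m. A spring presses it out with 3 N at rest and 7 N when fully in; it springs back if let go.
- catch_right (a joint): Travel of the -y catch, in the same way.
- wheel (a joint): Angle of the filter-shaker hand wheel, rad, about its upright axis: 0 at the start, growing counter-clockwise seen from above, falling clockwise; no end stops, and it stays where it is left. It takes about 2 to 3 N at the handle.
- wheel_hub (a point): On the upright axis of the black hand wheel, at the top of its hub 36 mm above the deck (20 mm from the extractor's x-centre towards its front, 90 mm towards +y). The rim, 122 mm over all, lies 22 to 34 mm above the deck.
- wheel_knob (a point): Grip point in the middle of the wheel's red upright handle, 55 mm from the wheel's axis and 66 mm above the deck. The handle is round, 22 mm thick, stands 38 to 88 mm above the deck and revolves freely on its own pin, so it can be held while it goes round. Its direction from the hub differs each time.
- electrode_case: Bystander: yellow flat plastic case 180 x 36 x 14 mm lying on the deck along its back (+x) edge, behind the wheel; origin at the centre of its underside.
- gas_cup: Bystander: pink ceramic gas nozzle, 24 mm wide, 44 mm tall, standing on the deck's front right corner; origin at the centre of its underside.
- spare_cassette: Bystander: white and blue spare filter cassette, 150 x 76 x 127 mm, standing on the bench beside the extractor; origin at the centre of its underside.
- tube_flange: Bystander: welded aluminium tube on an 84 mm round flange, 108 mm tall, on the bench; origin at the centre of its underside.
- spray_can: Bystander: red spray can, 62 mm wide, 170 mm tall, on the bench; origin at the centre of its underside.
- setup_block: Bystander: steel set-up block 75 x 50 x 25 mm on the bench; origin at the centre of its underside.
- wire_brush: Bystander: wooden brush 200 mm long lying on the bench; origin under its middle.
There are look-alikes about, which are no part of the job. Leave any purple look-alike of the cassette alone.

How it is judged:
On the way, in this order (a step that is already met when the one before it is completed fails the run):
1. the hand wheel has been given a full turn, either way ((value of joint wheel above 6.1 rad or value of joint wheel below -6.1 rad)), for 0.05 s.
2. both catches are squeezed in with the cassette still in its bay (value of joint each of catch_left, catch_right above 0.0045 m and contact force between cassette and the fingers above 4 N and z of cassette in the frame of bay below -0.06 m), for 0.1 s.
3. the cassette is lifted clear of the deck by its squeezed catches (value of joint each of catch_left, catch_right above 0.0045 m and z of cassette in the frame of bay above 0.003 m), for 0.2 s.
At the end, for the whole second after the job is handed in: The cassette is held in the fingers (more than 4 N) by both squeezed catches (each in by more than 4.5 mm), its underside more than 3 mm above the deck, touching nothing of the extractor, upright within 0.2 rad and still (under 0.03 m/s) (all of step 3 and contact force between cassette and the fingers above 4 N and contact force between cassette and extractor below 0.05 N and angle between cassette's own z axis and vertical below 0.2 rad and linear speed of cassette below 0.03 m/s); the arm keeps its last pose, push and grip.
It fails at once if the electrode case or the gas cup on the deck is disturbed (moved over 25 mm) (distance of any of electrode_case, gas_cup from where it was at the start of the episode above 0.025 m).
It fails at once if a thing on the bench beside the extractor is disturbed (moved over 25 mm) (distance of any of spare_cassette, tube_flange, spray_can, setup_block, wire_brush from where it was at the start of the episode above 0.025 m).
It also fails if it takes over 69 s, if anything falls off the work surface, if the arm or the gripper's body presses on something with over 40 N, if the wrist force passes 120 N, or if a joint passes its speed limit or range.

ROBOT

A 7-joint arm with a two-finger parallel gripper is mounted at the origin on the work surface. World frame = base frame: x ahead of the robot, y to its left, z up, the work surface at z = 0. Lengths are in m, angles in rad, forces in N, time in s.
With the tool pointing down it reaches from about 0.4 to 0.85 m from the base axis. Payload 10.4 kg.
Tool frame: the origin (TCP) lies midway between the tips of the shut fingers; the grasp point (between the pads) lies 19 mm behind it; z points along the fingers, y is the line along which they close (so a half turn about z gives the same grasp; the last joint's range is limited). The gripper opens to 87 mm and grips with 3 to 60 N. Pads are 19 mm wide; open, the fingers measure 117 mm over their backs; the gripper's body (75 mm by 190 mm) begins 51 mm behind the grasp point.
Start: joints at [-1.225, 0.332, -0.065, 1.46, 0.022, 1.35, -0.088], TCP at [0.225, 0.583, 0.188] pointing down, gripper open.
Joint ranges: [-2.6, 2.6], [-0.5, 2.12], [-1.47, 1.34], [0.16, 2.42], [-1.27, 4.41], [0.06, 2.06], [-2.6, 2.6]. Speed limits (rad/s): [2.22, 2.22, 2.79, 2.79, 3.14, 3.14, 3.14].

INTERFACE

Orientations are given as a unit quaternion [x, y, z, w].
In Python, from plant import bot gives the robot as it stands. The module is installed in compiled form; this text tells all that it offers.
- The arm moves only by the shell command python3 -m handwheel 'ROWS' [FORCE]. ROWS is a JSON object of lists of equal length, an entry for each row: "linear": the shift along the tool's x, y, z in m, a list of three; "rotation": the turn, a rotation vector about the tool's x, y, z in degrees, a list of three; "grip": the finger opening in m, from 0 to 0.087. In form: {"linear": [[x, y, z], ...], "rotation": [[ax, ay, az], ...], "grip": [grip, ...]}. A call has 1 to 12 rows; each row is the pose to reach, as a shift and turn from the pose commanded when the call began, along the tool's axes at that moment; what a row does not reach only later rows make up. A row lasts 1/8 s, in which the tool goes at most 62.5 mm and 10.7 degrees, less where a joint would pass 70% of its speed; a pose out of reach is approached as far as the arm can. A call with a gripper value outside its range is refused whole. The fingers move at their own pace and stop on an object; FORCE is the grip in N (left out, the last holds). Time passes only in rows, so rows that repeat a pose let the fingers close. It gives the time, the measured TCP pose, the force, the opening and the grip force at its end, in the units of the state.
- bot.get_state(): the state, without advancing time (a new reading comes with each control period).
- bot.get_image(name): name is "scene" or "top"; returns the picture (384x512x3 uint8, red, green, blue); there is no depth.
- bot.calibration(name): a dict with "K" (3x3 intrinsics, pixels), "origin" and "orientation" of the camera in the world. Camera axes: x right, y up, looking along -z (the intrinsics and any distortion apply to the point x, -y, -z); pixel columns grow to the right and rows downward; lengths in m; the calibration is good to about 2 mm. A picture is of the moment at which its call begins. calibration takes no time and is no camera call.
- bot.sign_off(): hands the job in; it is judged then, once.
The state is a dict: "t": time; "q": joint angles; "qvel": joint speeds; "joint_efforts": joint torques, N m; "eef_pos": TCP position; "ee_rot": TCP orientation; "wrist_force": force on the tool from outside, world axes, zero at the start; "moment": the same for the moment, N m; "finger_gap": finger opening in m; "finger_force": force on a finger pad.
Only numpy, scipy, OpenCV 4.12 (cv2) and the standard library are available. Lean on these libraries where they do the work, as an engineer would, in place of code of your own. Each camera call takes 0.05 s, during which the arm holds its last target. There are 200 camera calls.

## Working session

There is one attempt and no reset: what is moved stays moved. The work goes in short steps, Python scripts to look and compute and a shell command to move; the robot and the scene stay as the last step left them, time stands still between calls to the robot, and variables do not carry over. Pictures are saved under pics/ and viewed, at most 10 in all, crops included, and the job is handed in when it is done.

```bash
mkdir -p pics
python3 - <<'E'
from plant import bot
import cv2
for n in("scene","top"):
    cv2.imwrite(f"pics/{n}0.png",cv2.cvtColor(bot.get_image(n),cv2.COLOR_RGB2BGR))
    c=bot.calibration(n);print(n,c)
s=bot.get_state();print(s)
E
```

```text
scene {'K': array([[432.63955325,   0.        , 257.26922161],
       [  0.        , 432.63955325, 199.5607279 ],
       [  0.        ,   0.        ,   1.        ]]), 'origin': array([1.24999695, 0.42147544, 1.11489885]), 'orientation': array([0.17813339, 0.31139532, 0.80905399, 0.46554601])}
top {'K': array([[413.29806485,   0.        , 245.27349943],
       [  0.        , 413.29806485, 183.95835886],
       [  0.        ,   0.        ,   1.        ]]), 'origin': array([ 2.94611551e-01, -1.52217058e-03,  1.54263440e+00]), 'orientation': array([-0.06549559,  0.05726756,  0.70777163, -0.70106353])}
{'t': 0.1, 'q': array([-1.22459168,  0.33279393, -0.064709  ,  1.46086061,  0.02163701,
        1.34990427, -0.08848463]), 'qvel': array([-0.00045867, -0.002035  , -0.00049879, -0.00102267,  0.00149584,
        0.00056261, -0.00048868]), 'joint_efforts': array([ 1.28244723e-03, -6.24548149e+01,  2.42630969e-02, -3.90715671e+01,
       -6.14290335e-02,  3.66709905e-02,  4.65778839e-05]), 'eef_pos': array([0.22518476, 0.58260329, 0.18774121]), 'ee_rot': array([ 1.83333774e-01,  9.83050520e-01, -6.30763699e-04, -7.12723226e-05]), 'wrist_force': array([0.81830436, 0.00904369, 0.55309596]), 'moment': array([ 0.05641878,  0.0107223 , -0.02038856]), 'finger_force': 0.0, 'finger_gap': 0.08702758085375645}
```

View pics/scene0.png

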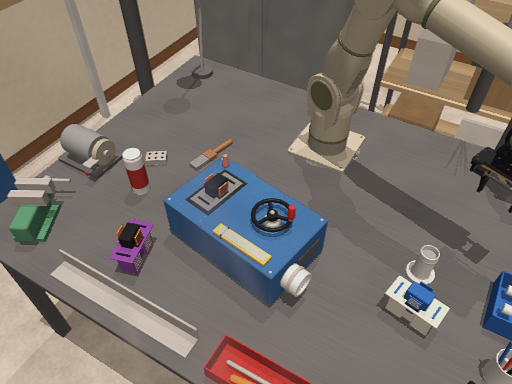

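View pics/top0.png

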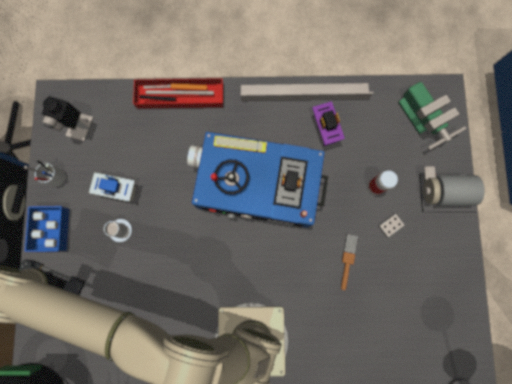

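The target cassette is in the blue box at scene (216,186) and top (291,180). The purple look-alike is on the bench at scene (130,240) and top (328,121). The one with its head on the blue deck fits the description. The wheel hub is at scene (272,215) and top (232,177), and the knob at scene (292,211) and top (215,178). I'll enlarge to confirm and to get pixels.

```bash
cat > h.py <<'E'
import numpy as np, cv2
from scipy.spatial.transform import Rotation as R
from scipy.optimize import least_squares
from plant import bot
C={n:bot.calibration(n) for n in("scene","top")}
def proj(n,P):
    c=C[n]; p=R.from_quat(c["orientation"]).inv().apply(np.atleast_2d(P)-c["origin"])*[1,-1,-1]
    q=p@c["K"].T; return q[:,:2]/q[:,2:]
def tri(ps,pt):
    f=lambda x:np.r_[proj("scene",x)[0]-ps,proj("top",x)[0]-pt]
    r=least_squares(f,[.5,0,.2]); return r.x,np.abs(r.fun).max()
def onz(n,p,z):
    c=C[n]; d=np.linalg.solve(c["K"],[*p,1])*[1,-1,-1]; d=R.from_quat(c["orientation"]).apply(d)
    return c["origin"]+d*(z-c["origin"][2])/d[2]
def snap(n,name,box,k):
    im=cv2.cvtColor(bot.get_image(n),cv2.COLOR_RGB2BGR); x,y,w,h=box
    cv2.imwrite("pics/"+name,cv2.resize(im[y:y+h,x:x+w],None,fx=k,fy=k,interpolation=cv2.INTER_CUBIC))
E
python3 - <<'E'
import cv2,numpy as np
a=cv2.imread("pics/scene0.png")[150:310,155:335];b=cv2.imread("pics/top0.png")[125:235,185:335]
cv2.imwrite("pics/c_s.png",cv2.resize(a,None,fx=3.75,fy=3.75,interpolation=2)) 
cv2.imwrite("pics/c_t.png",cv2.resize(b,None,fx=5,fy=5,interpolation=2))
E
```

```text
(no output)
```

View pics/c_s.png

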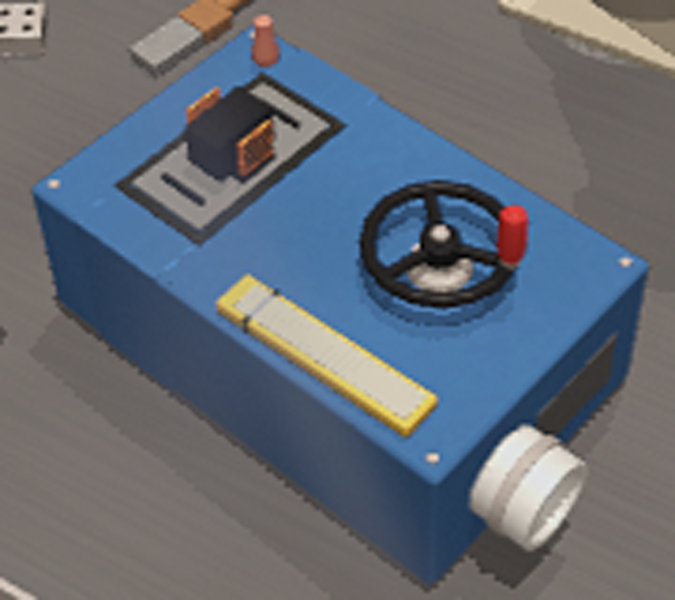

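View pics/c_t.png

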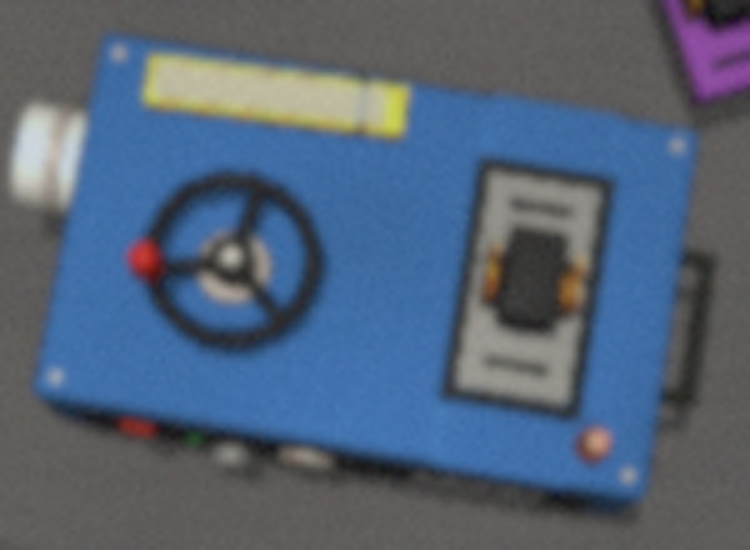

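The crops confirm it. The grey cassette with its black head and orange catches is seated in the blue deck, and the purple one stands apart. I'll fit the extractor pose to the deck corners in both views.

```bash
cat > fit.py <<'E'
from h import *
S=lambda x,y:np.array([155+(x+.5)/3.75-.5,150+(y+.5)/3.75-.5]); T=lambda x,y:np.array([185+(x+.5)/5-.5,125+(y+.5)/5-.5])
cs=[S(437,483),S(650,265),S(35,190)]; ms=[(.13,.21),(-.13,.21),(.13,-.21)]
ct=[T(108,37),T(695,130),T(645,502),T(35,400)]; mt=[(.13,.21),(.13,-.21),(-.13,-.21),(-.13,.21)]
def W(v,m,h=0): return np.array([*(v[:2]+R.from_euler('z',v[3]).apply([*m,0])[:2]),v[2]+h])
hub=(-.02,.09)
f=lambda v:np.concatenate([proj("scene",W(v,m))[0]-c for m,c in zip(ms,cs)]+[proj("top",W(v,m))[0]-c for m,c in zip(mt,ct)]+[proj("scene",W(v,hub,.036))[0]-S(438,232),proj("top",W(v,hub,.036))[0]-T(232,257)])
r=least_squares(f,[.6,0,.16,0],loss='soft_l1')
print("extr x y deckz yaw",r.x.round(4));print(f(r.x).round(1))
print("hub tri",tri(S(438,232),T(232,257)),"model",W(r.x,hub,.036))
print("knob top tri",tri(S(514,211),T(146,256)))
print("gas cup top",tri(S(264,18),T(596,440)))
print("head top centre",onz("top",T(538,278),.207),"bay model",W(r.x,(0,-.11)))
E
python3 fit.py
```

```text
extr x y deckz yaw [ 0.5595 -0.0306  0.1579 -0.1761]
[-0.4  0.7  0.1 -1.2 -2.8 -0.1 -1.5 -0.3  0.9  0.2  0.4  0.5 -1.   0.2
  0.1  1.2 -0.3  1. ]
hub tri (array([0.55719204, 0.06108977, 0.20050165]), np.float64(0.2768033877172513)) model [0.55557645 0.06152092 0.19385685]
knob top tri (array([0.54865566, 0.11554355, 0.24700302]), np.float64(0.780961847433133))
gas cup top (array([ 0.43219667, -0.17396569,  0.20925314]), np.float64(0.4237067395792167))
head top centre [ 0.54012603 -0.14103412  0.207     ] bay model [ 0.54022375 -0.13888939  0.15785685]
```

```bash
cat >> h.py <<'E'
YAW=-.176
def down(yaw): # tool z down, tool y along extractor y (+/-)
    y=np.array([-np.sin(yaw),np.cos(yaw),0]); z=np.array([0,0,-1.]); return R.from_matrix(np.c_[np.cross(y,z),y,z])
def move(p,yaw=YAW):
    s=bot.get_state(); r=R.from_quat(s["ee_rot"]); c=[down(yaw),down(yaw+np.pi)]
    t=min(c,key=lambda t:(r.inv()*t).magnitude())
    print("tool axes\n",r.as_matrix().round(3)); print("linear",r.inv().apply(np.array(p)-s["eef_pos"]).round(4),"rot",np.degrees((r.inv()*t).as_rotvec()).round(2))
    print("alt rot",[np.degrees((r.inv()*q).as_rotvec()).round(1) for q in c],"q",s["q"].round(2),s["t"])
E
python3 -c "
from h import *
move([.548,.1155,.33])"
```

```text
tool axes
 [[-0.933  0.36  -0.   ]
 [ 0.36   0.933 -0.001]
 [-0.    -0.001 -1.   ]]
linear [-0.4695 -0.3195 -0.1418] rot [ -0.07  -0.   -11.04]
alt rot [array([ -0.1,  -0. , -11. ]), array([-0.00e+00,  1.00e-01,  1.69e+02])] q [-1.22  0.33 -0.06  1.46  0.02  1.35 -0.09] 0.1
```

```bash
python3 -m handwheel '{"linear":[[0,0,-0.05],[0,0,-0.1],[-0.03,-0.02,-0.142],[-0.08,-0.055,-0.142],[-0.13,-0.09,-0.142],[-0.18,-0.125,-0.142],[-0.23,-0.157,-0.142],[-0.28,-0.191,-0.142],[-0.33,-0.225,-0.142],[-0.38,-0.258,-0.142],[-0.43,-0.293,-0.142],[-0.46,-0.313,-0.142]],"rotation":[[0,0,0],[0,0,0],[0,0,0],[0,0,-1],[0,0,-2],[0,0,-4],[0,0,-5],[0,0,-6],[0,0,-8],[0,0,-9],[0,0,-10],[0,0,-11]],"grip":[0.06,0.06,0.06,0.06,0.06,0.06,0.06,0.06,0.06,0.06,0.06,0.06]}' 20; python3 -c "
from h import *
move([.548,.1155,.33])"
```

```text
t: 1.6
eef_pos: [0.5426, 0.1218, 0.3302]
ee_rot: [0.09, 0.996, -0.0, -0.0]
wrist_force: [0.2, 1.0, 0.9]
finger_gap: 0.06
finger_force: 0.0
tool axes
 [[-0.984  0.179 -0.   ]
 [ 0.179  0.984 -0.001]
 [-0.    -0.001 -1.   ]]
linear [-0.0064 -0.0052  0.0002] rot [-0.04  0.   -0.21]
alt rot [array([-0. ,  0. , -0.2]), array([0.000e+00, 1.000e-01, 1.798e+02])] q [-0.62  0.14  0.36  1.41 -0.05  1.6   1.13] 1.6
```

```bash
python3 -m handwheel '{"linear":[[-0.006,-0.005,0.02],[-0.006,-0.005,0.045],[-0.006,-0.005,0.065],[-0.006,-0.005,0.065]],"rotation":[[0,0,0],[0,0,0],[0,0,0],[0,0,0]],"grip":[0.06,0.06,0.06,0.06]}'; python3 -c "
from h import *
snap('scene','s1.png',(225,130,120,110),5)
print(proj('scene',[[.548,.1155,.248],[.556,.061,.196]]), bot.get_state()['eef_pos'])"
```

```text
t: 2.1
eef_pos: [0.5456, 0.119, 0.2639]
ee_rot: [0.088, 0.996, -0.001, -0.001]
wrist_force: [0.4, -0.2, 0.4]
finger_gap: 0.0604
finger_force: 0.0
[[291.10908732 205.4305543 ]
 [271.32066759 212.23057687]] [0.54622054 0.11919522 0.26524691]
```

View pics/s1.png

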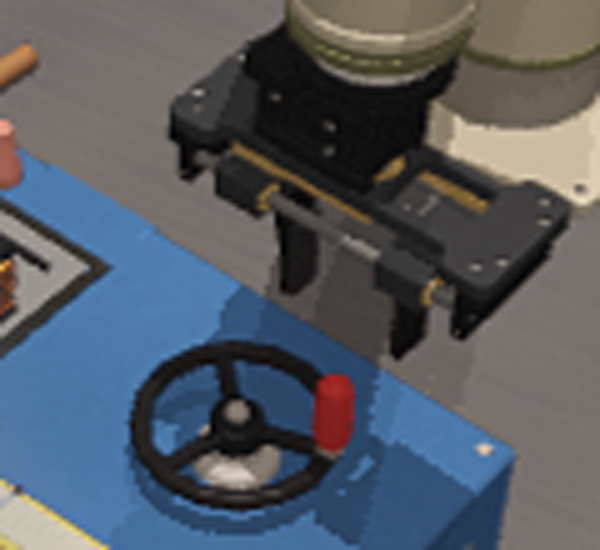

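```bash
python3 -c "
from h import *
move([.548,.1155,.207])
p=bot.get_state()['eef_pos'];y=np.array([.175,.985,0])*.03
print(proj('scene',[p,p+y,p-y]))"
```

```text
tool axes
 [[-0.984  0.176 -0.001]
 [ 0.176  0.984 -0.   ]
 [ 0.001 -0.001 -1.   ]]
linear [-0.0025 -0.0033  0.0582] rot [-0.03 -0.06 -0.04]
alt rot [array([-0. , -0.1, -0. ]), array([-1.0e-01,  0.0e+00,  1.8e+02])] q [-0.61  0.15  0.35  1.53 -0.05  1.47  1.14] 2.15
[[293.03634668 201.20287254]
 [302.2395202  206.74312035]
 [284.04107119 195.78777794]]
```

```bash
python3 -m handwheel '{"linear":[[-0.0025,-0.0033,0],[-0.0025,-0.0033,0],[-0.0025,-0.0033,0]],"rotation":[[0,0,0],[0,0,0],[0,0,0]],"grip":[0.06,0.06,0.06]}'; python3 -c "
from h import *
snap('scene','s2.png',(262,150,60,75),8);snap('top','t2.png',(185,130,60,75),8)
a=cv2.imread('pics/s2.png');b=cv2.imread('pics/t2.png');cv2.imwrite('pics/st2.png',cv2.resize(np.hstack([a,b]),(800,500)))
p=bot.get_state()['eef_pos'];y=np.array([.175,.985,0])*.03
print(p,(proj('scene',[p,p+y,p-y])-[262,150])*6.667, (proj('top',[p,p+y,p-y])-[185,130])*6.667)"
```

```text
t: 2.52
eef_pos: [0.5486, 0.1155, 0.2659]
ee_rot: [0.088, 0.996, 0.0, 0.0]
wrist_force: [-0.2, 0.2, -1.2]
finger_gap: 0.0596
finger_force: 0.0
[0.54849748 0.115656   0.26562743] [[196.36111188 341.09264597]
 [257.61855011 378.03948127]
 [136.48795171 304.98072467]] [[183.04714144 300.45738674]
 [120.72896948 290.24102806]
 [245.48275535 310.69299869]]
```

View pics/st2.png

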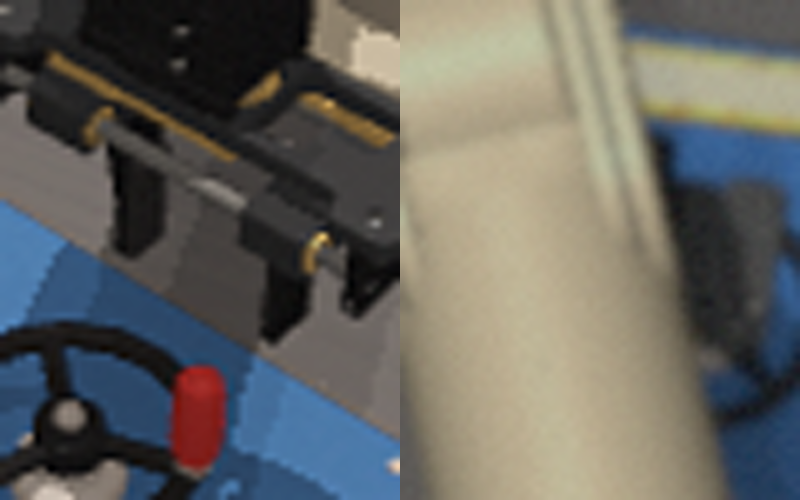

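```bash
python3 -c "
from h import *
p=np.array([.5462,.1192,.2645]);y=np.array([.175,.985,0]);x=np.array([.985,-.175,0]);z=np.array([0,0,1])
for h in(.07,.1,.13):
  P=[p+a*.0375*x+b*.095*y+h*z for a in(1,-1) for b in(1,-1)]
  print(h,((proj('scene',P)-[225,130])*5).round().tolist())
print(((proj('scene',[p,p+.01*x,p+.01*y,p+.01*z])-[225,130])*5).round(1).tolist())
p=np.array([.5485,.1157,.2656])
for h in(.07,.1,.13):
  P=[p+a*.0375*x-.095*y+h*z for a in(1,-1)]
  print(h,((proj('top',P)-[185,130])*6.667+[400,0]).round().tolist())
"
```

```text
0.07 [[461.0, 400.0], [156.0, 219.0], [549.0, 312.0], [248.0, 143.0]]
0.1 [[467.0, 358.0], [156.0, 176.0], [557.0, 269.0], [249.0, 100.0]]
0.13 [[474.0, 314.0], [156.0, 132.0], [565.0, 225.0], [251.0, 56.0]]
[[340.1, 356.9], [328.6, 367.8], [355.3, 366.1], [341.3, 344.2]]
0.07 [[792.0, 223.0], [764.0, 386.0]]
0.1 [[791.0, 208.0], [762.0, 375.0]]
0.13 [[790.0, 192.0], [760.0, 363.0]]
```

```bash
python3 -m handwheel '{"linear":[[0,0,0.015],[0,0,0.03],[0,0,0.045],[0,0,0.057],[0,0,0.057]],"rotation":[[0,0,0],[0,0,0],[0,0,0],[0,0,0],[0,0,0]],"grip":[0.06,0.06,0.06,0.06,0.06]}'; python3 -c "
from h import *
snap('scene','s3.png',(255,165,70,70),8)
p=bot.get_state()['eef_pos'];y=np.array([.175,.985,0])*.03
print(p,(proj('scene',[p,p+y,p-y])-[255,165])*8)"
```

```text
t: 3.25
eef_pos: [0.5479, 0.1154, 0.2073]
ee_rot: [0.088, 0.996, -0.0, -0.001]
wrist_force: [0.4, 0.3, -0.6]
finger_gap: 0.06
finger_force: 0.0
[0.5483149  0.11552405 0.20816037] [[281.93811371 400.99436846]
 [352.64371804 444.94883413]
 [212.77305746 357.99759161]]
```

View pics/s3.png

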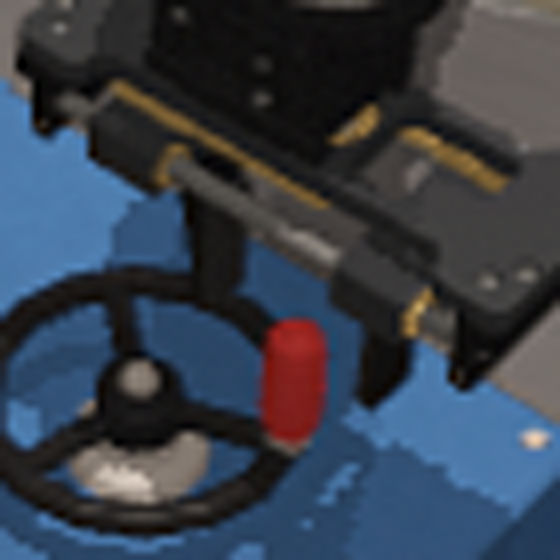

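Handle at crop (293,380) stands between the fingers, at (220,300) and (375,405). The tips look higher or further back than expected, so I'll test with a light close.

```bash
python3 -m handwheel '{"linear":[[0,0,0],[0,0,0],[0,0,0],[0,0,0],[0,0,0],[0,0,0]],"rotation":[[0,0,0],[0,0,0],[0,0,0],[0,0,0],[0,0,0],[0,0,0]],"grip":[0.04,0.02,0.015,0.015,0.015,0.015]}' 5; python3 -c "
from h import *
snap('scene','s4.png',(255,165,70,70),8)"
```

```text
t: 4.05
eef_pos: [0.5484, 0.1158, 0.2084]
ee_rot: [0.088, 0.996, 0.0, 0.0]
wrist_force: [0.9, 0.7, -0.8]
finger_gap: 0.0167
finger_force: 4.8
```

View pics/s4.png

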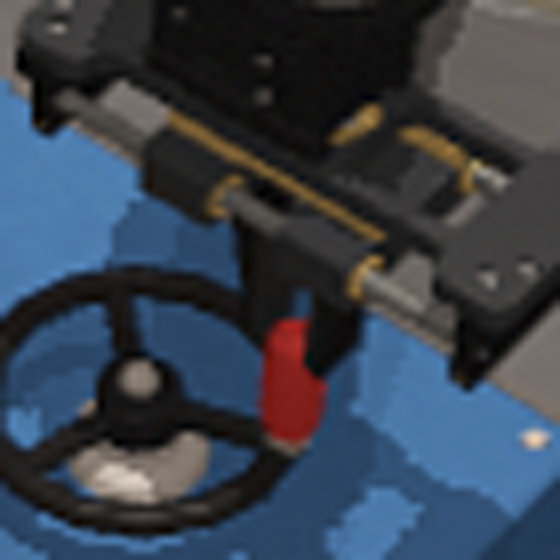

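Handle gripped at a 16.7 mm chord, so the pads sit about 17 mm too far in -x, which agrees with the picture. I'll check the camera frame against the robot base.

```bash
python3 -c "
from h import *
print(proj('scene',[[0,0,0],[0,0,.02]]),proj('top',[[0,0,0],[0,0,.02]]))
p=np.array([.5485,.1157,.2656]); q=p+[-.017,0,.021]
print(proj('top',[p,q]),proj('scene',[p,q]))
im=cv2.imread('pics/top0.png')
print(bot.get_state()['wrist_force'],bot.get_state()['q'])
"
```

```text
[[325.36101425 145.05284011]
 [325.95484734 141.11745858]] [[250.93598595 340.70986046]
 [250.94213639 341.85466856]]
[[212.44254604 175.06740842]
 [211.79840589 179.13943476]] [[291.46654662 201.1751458 ]
 [294.89000275 191.65027295]]
[0.82008579 1.40729211 0.75516556] [-0.59917378  0.17732527  0.35398992  1.62444781 -0.06296845  1.350942
  1.15765497]
```

```bash
python3 -m handwheel '{"linear":[[0,0,0],[0,0,0],[0,0,0],[-0.008,0,0],[-0.017,0,0],[-0.017,0,0.005],[-0.017,0,0.01],[-0.017,0,0.014],[-0.017,0,0.014]],"rotation":[[0,0,0],[0,0,0],[0,0,0],[0,0,0],[0,0,0],[0,0,0],[0,0,0],[0,0,0],[0,0,0]],"grip":[0.03,0.045,0.06,0.06,0.06,0.06,0.06,0.06,0.06]}' 15
python3 -m handwheel '{"linear":[[0,0,0],[0,0,0],[0,0,0],[0,0,0],[0,0,0],[0,0,0]],"rotation":[[0,0,0],[0,0,0],[0,0,0],[0,0,0],[0,0,0],[0,0,0]],"grip":[0.04,0.03,0.02,0.015,0.015,0.015]}' 15; python3 -c "
from h import *
snap('scene','s5.png',(255,165,70,70),8)"
```

```text
t: 5.22
eef_pos: [0.5648, 0.1126, 0.194]
ee_rot: [0.088, 0.996, -0.0, -0.0]
wrist_force: [-0.0, 0.1, -0.2]
finger_gap: 0.0598
finger_force: 0.0
t: 5.98
eef_pos: [0.5652, 0.1127, 0.1945]
ee_rot: [0.088, 0.996, 0.0, 0.0]
wrist_force: [-0.3, 0.3, -0.4]
finger_gap: 0.0164
finger_force: 5.2
```

View pics/s5.png

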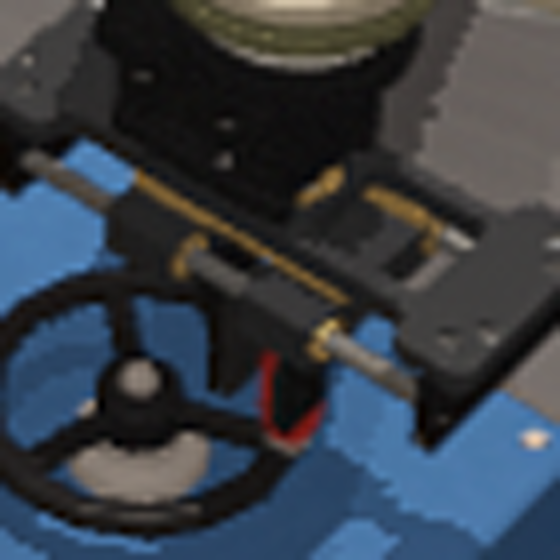

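```bash
python3 -c "
from h import *
s=bot.get_state();print(s['finger_gap'],s['finger_force'],s['t'])"
```

```text
0.016020514544235587 7.798583506664727 6.025
```

Both fingers straddle the handle: right finger at (295,400), left at (230,360), handle bottom at (290,440), and it hasn't moved. The handle revolves in the grip, so any constant tool offset cancels over the circle. I'll work out the rows.

```bash
cat > circ.py <<'E'
import numpy as np
a0=72
P=lambda f:55*np.array([np.cos(np.radians(a0+f)),np.sin(np.radians(a0+f))])
for b,e in((0,45),(45,210),(210,375)):
    print(b,[[round(x/1000,4) for x in (P(f)-P(b)).round(1)]+[0] for f in range(b+15,e+1,15)])
E
python3 circ.py
python3 -m handwheel '{"linear":[[0,0,0],[0,0,0],[0,0,0]],"rotation":[[0,0,0],[0,0,0],[0,0,0]],"grip":[0.01,0.01,0.01]}' 20
```

```text
0 [[np.float64(-0.0141), np.float64(0.0026), 0], [np.float64(-0.0284), np.float64(0.0015), 0], [np.float64(-0.042), np.float64(-0.0033), 0]]
45 [[np.float64(-0.0118), np.float64(-0.0081), 0], [np.float64(-0.0212), np.float64(-0.0191), 0], [np.float64(-0.0273), np.float64(-0.032), 0], [np.float64(-0.03), np.float64(-0.0461), 0], [np.float64(-0.0288), np.float64(-0.0604), 0], [np.float64(-0.024), np.float64(-0.074), 0], [np.float64(-0.0159), np.float64(-0.0858), 0], [np.float64(-0.005), np.float64(-0.0951), 0], [np.float64(0.008), np.float64(-0.1013), 0], [np.float64(0.0221), np.float64(-0.1039), 0], [np.float64(0.0364), np.float64(-0.1028), 0]]
210 [[np.float64(0.0135), np.float64(0.0048), 0], [np.float64(0.0254), np.float64(0.0129), 0], [np.float64(0.0347), np.float64(0.0238), 0], [np.float64(0.0409), np.float64(0.0368), 0], [np.float64(0.0435), np.float64(0.0509), 0], [np.float64(0.0424), np.float64(0.0652), 0], [np.float64(0.0376), np.float64(0.0788), 0], [np.float64(0.0294), np.float64(0.0906), 0], [np.float64(0.0185), np.float64(0.0999), 0], [np.float64(0.0056), np.float64(0.1061), 0], [np.float64(-0.0086), np.float64(0.1087), 0]]
t: 6.4
eef_pos: [0.5653, 0.1127, 0.1945]
ee_rot: [0.088, 0.996, 0.0, 0.0]
wrist_force: [0.8, 1.5, -0.9]
finger_gap: 0.0144
finger_force: 16.8
```

```bash
python3 -m handwheel '{"linear":[[-0.007,0.0018,0],[-0.0141,0.0026,0],[-0.0213,0.0025,0],[-0.0284,0.0015,0],[-0.042,-0.0033,0],[-0.042,-0.0033,0]],"rotation":[[0,0,0],[0,0,0],[0,0,0],[0,0,0],[0,0,0],[0,0,0]],"grip":[0.01,0.01,0.01,0.01,0.01,0.01]}' 20
python3 - <<'E'
from h import *
im=cv2.cvtColor(bot.get_image('scene'),cv2.COLOR_RGB2BGR); cv2.imwrite('pics/s6.png',im)
m=(im[:,:,2]>120)&(im[:,:,1]<70)&(im[:,:,0]<70); m[:,:225]=0;m[:170]=0;m[250:]=0;m[:,330:]=0
ys,xs=np.nonzero(m);print(len(xs),xs.mean(),ys.mean(),xs.min(),xs.max(),ys.min(),ys.max())
h=np.array([.556,.061,0]);a=np.radians(97.8-45)
for a in np.radians([97.8,52.8]): print(proj('scene',h+[.055*np.cos(a),.055*np.sin(a),.226]))
E
```

```text
t: 7.15
eef_pos: [0.6068, 0.1006, 0.1942]
ee_rot: [0.089, 0.996, -0.0, 0.0]
wrist_force: [0.6, 1.0, -0.2]
finger_gap: 0.0098
finger_force: 0.0
21 284.76190476190476 210.57142857142858 226 294 183 218
[[290.55634956 210.92871847]]
[[279.94631251 219.474466  ]]
```

Run:
```python
from h import *
def red(im):
    im=im.astype(int); m=(im[:,:,2]>90)&(im[:,:,1]<im[:,:,2]*.45)&(im[:,:,0]<im[:,:,2]*.45)
    m[:,:240]=0;m[:170]=0;m[250:]=0;m[:,330:]=0;ys,xs=np.nonzero(m)
    return len(xs),xs.mean().round(1),ys.mean().round(1),xs.min(),xs.max(),ys.min(),ys.max()
for n in('scene0','s6'): print(n,red(cv2.imread(f'pics/{n}.png')))
a=cv2.imread('pics/s6.png')[160:240,250:330]; cv2.imwrite('pics/s6c.png',cv2.resize(a,None,fx=7,fy=7,interpolation=2))
im=cv2.cvtColor(bot.get_image('top'),cv2.COLOR_RGB2BGR).astype(int)
for n,im in(('top0',cv2.imread('pics/top0.png').astype(int)),('now',im)):
    m=(im[:,:,2]>110)&(im[:,:,1]<im[:,:,2]*.5)&(im[:,:,0]<im[:,:,2]*.5);m[:150]=0;m[205:]=0;m[:,:200]=0;m[:,270:]=0
    ys,xs=np.nonzero(m);print(n,len(xs),xs.mean(),ys.mean())
```

```text
scene0 (97, np.float64(290.9), np.float64(211.8), np.int64(288), np.int64(294), np.int64(205), np.int64(219))
s6 (26, np.float64(290.6), np.float64(214.1), np.int64(288), np.int64(294), np.int64(207), np.int64(219))
top0 23 213.7826086956522 176.3913043478261
now 0 nan nan<stdin>:11: RuntimeWarning: Mean of empty slice.
  ret = ret.dtype.type(ret / rcount)
```

```bash
python3 -m handwheel '{"linear":[[0,0,0],[0,0,0],[0,0,0],[0,0,-0.03],[0,0,-0.07],[0.02,0.003,-0.075],[0.05,0.0045,-0.075],[0.0513,0.0045,-0.075],[0.0513,0.0045,-0.04],[0.0513,0.0045,-0.005],[0.0513,0.0045,0],[0.0513,0.0045,0]],"rotation":[[0,0,0],[0,0,0],[0,0,0],[0,0,0],[0,0,0],[0,0,0],[0,0,0],[0,0,0],[0,0,0],[0,0,0],[0,0,0],[0,0,0]],"grip":[0.03,0.05,0.06,0.06,0.06,0.06,0.06,0.06,0.06,0.06,0.06,0.06]}' 10
python3 -m handwheel '{"linear":[[0,0,0],[0,0,0],[0,0,0],[0,0,0],[0,0,0],[0,0,0]],"rotation":[[0,0,0],[0,0,0],[0,0,0],[0,0,0],[0,0,0],[0,0,0]],"grip":[0.04,0.03,0.02,0.01,0.01,0.01]}' 10
```

```text
t: 8.75
eef_pos: [0.5568, 0.1152, 0.1952]
ee_rot: [0.088, 0.996, 0.0, 0.0]
wrist_force: [0.2, -0.1, 0.6]
finger_gap: 0.06
finger_force: 0.0
t: 9.5
eef_pos: [0.5563, 0.1147, 0.1945]
ee_rot: [0.089, 0.996, -0.0, 0.0]
wrist_force: [-0.3, -3.2, 1.4]
finger_gap: 0.0211
finger_force: 10.0
```

Gap is 21 mm, so the handle is centred. First arc.

```bash
python3 -m handwheel '{"linear":[[0,0,0],[0,0,0],[-0.007,0.0018,0],[-0.0141,0.0026,0],[-0.0213,0.0025,0],[-0.0284,0.0015,0],[-0.0355,-0.0005,0],[-0.042,-0.0033,0],[-0.042,-0.0033,0]],"rotation":[[0,0,0],[0,0,0],[0,0,0],[0,0,0],[0,0,0],[0,0,0],[0,0,0],[0,0,0],[0,0,0]],"grip":[0.01,0.01,0.01,0.01,0.01,0.01,0.01,0.01,0.01]}' 30
python3 - <<'E'
from h import *
s=bot.get_state();print(s['eef_pos'],s['wrist_force'],s['moment'],s['finger_gap'])
im=cv2.cvtColor(bot.get_image('scene'),cv2.COLOR_RGB2BGR).astype(int)
m=(im[:,:,2]>90)&(im[:,:,1]<im[:,:,2]*.45)&(im[:,:,0]<im[:,:,2]*.45)
m[:,:240]=0;m[:170]=0;m[250:]=0;m[:,330:]=0;ys,xs=np.nonzero(m);print(len(xs),xs.min(),xs.max(),ys.min(),ys.max())
E
```

```text
t: 10.62
eef_pos: [0.5971, 0.1041, 0.1945]
ee_rot: [0.089, 0.996, -0.0, -0.0]
wrist_force: [-1.5, -5.2, 4.5]
finger_gap: 0.0204
finger_force: 30.0
[0.59712306 0.10409432 0.19452745] [-1.5389082  -5.23076976  4.46747268] [-1.17100571  0.42020985  0.04284324] 0.020430909747875363
51 277 283 216 228
```

```bash
python3 -m handwheel '{"linear":[[-0.0118,-0.0085,0],[-0.0212,-0.0195,0],[-0.0273,-0.0325,0],[-0.03,-0.0465,0],[-0.0288,-0.0608,0],[-0.024,-0.0745,0],[-0.0159,-0.0862,0],[-0.0159,-0.0862,0]],"rotation":[[0,0,0],[0,0,0],[0,0,0],[0,0,0],[0,0,0],[0,0,0],[0,0,0],[0,0,0]],"grip":[0.01,0.01,0.01,0.01,0.01,0.01,0.01,0.01]}' 30
python3 - <<'E'
from h import *
im=cv2.cvtColor(bot.get_image('scene'),cv2.COLOR_RGB2BGR).astype(int)
m=(im[:,:,2]>90)&(im[:,:,1]<im[:,:,2]*.45)&(im[:,:,0]<im[:,:,2]*.45)
m[:,:240]=0;m[:170]=0;m[250:]=0;m[:,330:]=0;ys,xs=np.nonzero(m);print(len(xs),xs.min(),xs.max(),ys.min(),ys.max())
a=72+150;P=lambda f:55*np.array([np.cos(np.radians(72+f)),np.sin(np.radians(72+f))])
for b,e in((150,270),(270,390)): print([(P(f)-P(b)).round(1).tolist() for f in range(b+15,e+1,15)])
h=np.array([.556,.061,0]);a=np.radians(97.8-150);print(proj('scene',h+[.055*np.cos(a),.055*np.sin(a),.226]))
E
```

```text
t: 11.68
eef_pos: [0.5962, 0.0156, 0.1945]
ee_rot: [0.089, 0.996, -0.0, -0.0]
wrist_force: [-2.0, -0.6, 2.8]
finger_gap: 0.0204
finger_force: 30.0
44 249 255 203 215
[[10.9, -9.3], [23.9, -15.5], [38.0, -18.1], [52.3, -17.0], [65.8, -12.2], [77.7, -4.1], [87.0, 6.8], [93.2, 19.8]]
[[2.6, 14.1], [1.5, 28.4], [-3.3, 42.0], [-11.4, 53.8], [-22.4, 63.1], [-35.3, 69.3], [-49.4, 71.9], [-63.7, 70.8]]
[[251.60925834 207.15023611]]
```

Handle tracks as predicted at (252,209), and forces are low. Continuing.

```bash
python3 -m handwheel '{"linear":[[0.0109,-0.0093,0],[0.0239,-0.0155,0],[0.038,-0.0181,0],[0.0523,-0.017,0],[0.0658,-0.0122,0],[0.0777,-0.0041,0],[0.087,0.0068,0],[0.0932,0.0198,0],[0.0932,0.0198,0]],"rotation":[[0,0,0],[0,0,0],[0,0,0],[0,0,0],[0,0,0],[0,0,0],[0,0,0],[0,0,0],[0,0,0]],"grip":[0.01,0.01,0.01,0.01,0.01,0.01,0.01,0.01,0.01]}' 30
python3 -m handwheel '{"linear":[[0.0026,0.0141,0],[0.0015,0.0284,0],[-0.0033,0.042,0],[-0.0114,0.0538,0],[-0.0224,0.0631,0],[-0.0353,0.0693,0],[-0.0494,0.0719,0],[-0.0494,0.0719,0]],"rotation":[[0,0,0],[0,0,0],[0,0,0],[0,0,0],[0,0,0],[0,0,0],[0,0,0],[0,0,0]],"grip":[0.01,0.01,0.01,0.01,0.01,0.01,0.01,0.01]}' 30
python3 - <<'E'
from h import *
im=cv2.cvtColor(bot.get_image('scene'),cv2.COLOR_RGB2BGR).astype(int)
m=(im[:,:,2]>90)&(im[:,:,1]<im[:,:,2]*.45)&(im[:,:,0]<im[:,:,2]*.45)
m[:,:240]=0;m[:170]=0;m[250:]=0;m[:,330:]=0;ys,xs=np.nonzero(m);print(len(xs),xs.min(),xs.max(),ys.min(),ys.max())
E
```

```text
t: 12.85
eef_pos: [0.509, 0.0554, 0.1945]
ee_rot: [0.087, 0.996, 0.001, -0.0]
wrist_force: [0.6, 2.9, 3.7]
finger_gap: 0.0204
finger_force: 30.0
t: 13.85
eef_pos: [0.5721, 0.1146, 0.1945]
ee_rot: [0.089, 0.996, -0.0, 0.0]
wrist_force: [1.1, -4.7, 6.1]
finger_gap: 0.0202
finger_force: 30.1
56 285 291 210 223
```

Wheel has been round about 375°, with the handle just past its start at (288,216). Release and go above the cassette.

```bash
python3 -m handwheel '{"linear":[[0,0,0],[0,0,0],[0,0,0],[0,0,-0.04],[0,0,-0.085],[0,-0.03,-0.095],[-0.004,-0.08,-0.095],[-0.008,-0.13,-0.095],[-0.012,-0.18,-0.095],[-0.016,-0.22,-0.095],[-0.0193,-0.2555,-0.095],[-0.0193,-0.2555,-0.095]],"rotation":[[0,0,0],[0,0,0],[0,0,0],[0,0,0],[0,0,0],[0,0,0],[0,0,0],[0,0,0],[0,0,0],[0,0,0],[0,0,0],[0,0,0]],"grip":[0.04,0.06,0.06,0.06,0.06,0.085,0.085,0.085,0.085,0.085,0.085,0.085]}' 20
python3 - <<'E'
from h import *
im=cv2.cvtColor(bot.get_image('scene'),cv2.COLOR_RGB2BGR); cv2.imwrite('pics/s7.png',im)
E
python3 -m handwheel '{"linear":[[0,0,0.02],[0,0,0.045],[0,0,0.06],[0,0,0.07],[0,0,0.07]],"rotation":[[0,0,0],[0,0,0],[0,0,0],[0,0,0],[0,0,0]],"grip":[0.085,0.085,0.085,0.085,0.085]}' 20
python3 - <<'E'
from h import *
im=cv2.cvtColor(bot.get_image('scene'),cv2.COLOR_RGB2BGR); cv2.imwrite('pics/s8.png',im)
c=lambda a:cv2.resize(a[120:220,175:255],(400,500),interpolation=2)
cv2.imwrite('pics/s78.png',np.hstack([c(cv2.imread('pics/scene0.png')),c(im)]))
s=bot.get_state();p=s['eef_pos'];print(p,s['wrist_force'])
y=np.array([.175,.985,0])
print((proj('scene',[p,p+y*.0425,p-y*.0425])-[175,120])*5+[400,0])
E
```

```text
t: 15.4
eef_pos: [0.5438, -0.1429, 0.2895]
ee_rot: [0.091, 0.996, -0.0, 0.0]
wrist_force: [0.5, 0.5, 0.4]
finger_gap: 0.0853
finger_force: 0.0
t: 16.08
eef_pos: [0.5445, -0.1394, 0.2192]
ee_rot: [0.088, 0.996, 0.0, -0.0]
wrist_force: [-0.5, -0.5, 0.3]
finger_gap: 0.0849
finger_force: 0.0
[ 0.54477098 -0.13968629  0.21976935] [-0.27274069 -1.35239767  0.55779426]
[[590.79949729 290.50423321]
 [643.94753872 324.35210488]
 [539.18291549 257.6316872 ]]
```

View pics/s78.png

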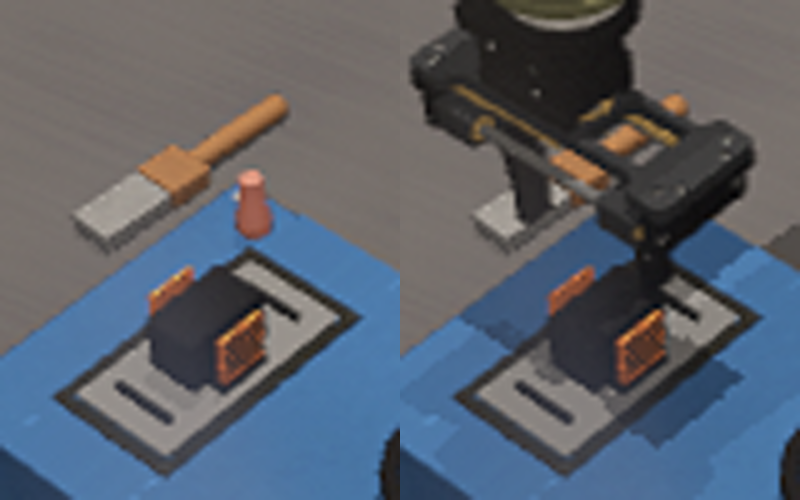

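Catches at crop (572,290) and (640,345), with the open fingers straddling them above at (540,222) and (650,290). Height is uncertain, so I'll go lower and then feel for it.

```bash
python3 -m handwheel '{"linear":[[-0.001,-0.001,0.015],[-0.001,-0.001,0.03],[-0.001,-0.001,0.04],[-0.001,-0.001,0.04]],"rotation":[[0,0,0],[0,0,0],[0,0,0],[0,0,0]],"grip":[0.085,0.085,0.085,0.085]}' 3
python3 -m handwheel '{"linear":[[0,0,0],[0,0,0],[0,0,0],[0,0,0],[0,0,0],[0,0,0]],"rotation":[[0,0,0],[0,0,0],[0,0,0],[0,0,0],[0,0,0],[0,0,0]],"grip":[0.075,0.066,0.063,0.0605,0.0585,0.0585]}' 3
```

```text
t: 16.62
eef_pos: [0.5448, -0.1409, 0.1784]
ee_rot: [0.088, 0.996, 0.0, -0.001]
wrist_force: [-0.2, 0.7, 0.0]
finger_gap: 0.0849
finger_force: 0.0
t: 17.38
eef_pos: [0.5454, -0.141, 0.1794]
ee_rot: [0.088, 0.996, 0.0, -0.0]
wrist_force: [0.2, 0.3, -0.0]
finger_gap: 0.0587
finger_force: 0.0
```

```bash
python3 -m handwheel '{"linear":[[0,0,0],[0,0,0],[0,0,0],[0,0,0]],"rotation":[[0,0,0],[0,0,0],[0,0,0],[0,0,0]],"grip":[0.057,0.055,0.054,0.054]}' 3
```

```text
t: 17.88
eef_pos: [0.5454, -0.141, 0.1794]
ee_rot: [0.088, 0.996, 0.0, -0.0]
wrist_force: [-0.8, -1.0, -0.1]
finger_gap: 0.0541
finger_force: 0.0
```

Run:
```python
from h import *
im=cv2.cvtColor(bot.get_image('scene'),cv2.COLOR_RGB2BGR).astype(int); o=cv2.imread('pics/scene0.png').astype(int)
def org(im):
    m=(im[:,:,2]>110)&(im[:,:,1]<im[:,:,2]*.75)&(im[:,:,1]>im[:,:,2]*.35)&(im[:,:,0]<im[:,:,2]*.5); m[:170]=0;m[205:]=0;m[:,:200]=0;m[:,235:]=0
    return m
for i in(o,im):
    print('\n'.join(''.join('#' if v else '.' for v in r) for r in org(i)[170:202,202:235])); print()
```

```text
.................................
.................................
.................................
.................................
..........#......................
.........##......................
.......####......................
......####.......................
.....####........................
...####..........................
...###...........................
...##............................
...#...................##........
......................#.#........
.....................###.........
....................###..........
...................###...#.......
.................#.#..#.#........
................###..............
.................#...............
.................##......#.......
.................#.#....#........
.................#...............
.................#...#...........
.................#..#............
.................###.............
.................................
.................................
.................................
.................................
.................................
.................................

...........
[... 376 characters left out ...]
....................
...#.............................
.......................#.#.......
.......................#.........
.....................##..........
...................##....#.......
..................##....#........
.................##..............
.................#...............
.................##......#.......
.................#......#........
.................#...............
.................#...#...........
.................#..#............
.................###.............
.................................
.................................
.................................
.................................
.................................
.................................
```

Tips at nominal 0.179 are still above the catches, so the fingers really end about 30 mm higher than the state says. Open, go lower, feel again.

```bash
python3 -m handwheel '{"linear":[[0,0,0],[0,0,0],[0,0,0],[0,0,0.008],[0,0,0.016],[0,0,0.022],[0,0,0.022]],"rotation":[[0,0,0],[0,0,0],[0,0,0],[0,0,0],[0,0,0],[0,0,0],[0,0,0]],"grip":[0.06,0.07,0.076,0.076,0.076,0.076,0.076]}' 5
python3 -m handwheel '{"linear":[[0,0,0],[0,0,0],[0,0,0],[0,0,0],[0,0,0]],"rotation":[[0,0,0],[0,0,0],[0,0,0],[0,0,0],[0,0,0]],"grip":[0.067,0.061,0.058,0.056,0.056]}' 5
```

```text
t: 18.8
eef_pos: [0.545, -0.1409, 0.1567]
ee_rot: [0.088, 0.996, 0.0, -0.001]
wrist_force: [-0.1, 0.1, -0.3]
finger_gap: 0.0758
finger_force: 0.0
t: 19.42
eef_pos: [0.5455, -0.141, 0.1577]
ee_rot: [0.088, 0.996, 0.0, 0.0]
wrist_force: [0.0, 1.0, 3.2]
finger_gap: 0.0563
finger_force: 3.9
```

Contact on the catches: 3.9 N at 56 mm. A little deeper, watching the force.

```bash
python3 -m handwheel '{"linear":[[0,0,0],[0,0,0],[0,0,0.003],[0,0,0.006],[0,0,0.008],[0,0,0.008]],"rotation":[[0,0,0],[0,0,0],[0,0,0],[0,0,0],[0,0,0],[0,0,0]],"grip":[0.064,0.07,0.07,0.07,0.07,0.07]}' 5
python3 -m handwheel '{"linear":[[0,0,0],[0,0,0],[0,0,0],[0,0,0],[0,0,0]],"rotation":[[0,0,0],[0,0,0],[0,0,0],[0,0,0],[0,0,0]],"grip":[0.064,0.06,0.057,0.056,0.056]}' 6
```

```text
t: 20.18
eef_pos: [0.5452, -0.141, 0.1491]
ee_rot: [0.088, 0.996, 0.0, -0.0]
wrist_force: [-0.6, -0.1, -0.0]
finger_gap: 0.07
finger_force: 0.0
t: 20.8
eef_pos: [0.5455, -0.141, 0.1496]
ee_rot: [0.088, 0.996, 0.0, 0.0]
wrist_force: [-0.2, 0.1, 2.1]
finger_gap: 0.0561
finger_force: 4.0
```

Balanced (no lateral force). Squeezing fully.

```bash
python3 -m handwheel '{"linear":[[0,0,0],[0,0,0],[0,0,0],[0,0,0],[0,0,0],[0,0,0]],"rotation":[[0,0,0],[0,0,0],[0,0,0],[0,0,0],[0,0,0],[0,0,0]],"grip":[0.052,0.048,0.044,0.04,0.04,0.04]}' 30
```

```text
t: 21.55
eef_pos: [0.5455, -0.1409, 0.1499]
ee_rot: [0.088, 0.996, 0.0, 0.0]
wrist_force: [-2.0, 0.9, 6.1]
finger_gap: 0.0422
finger_force: 30.0
```

```bash
python3 -m handwheel '{"linear":[[0,0,0],[0,0,0],[0,0,-0.002],[0,0,-0.004],[0,0,-0.007],[0,0,-0.01],[0,0,-0.01]],"rotation":[[0,0,0],[0,0,0],[0,0,0],[0,0,0],[0,0,0],[0,0,0],[0,0,0]],"grip":[0.04,0.04,0.04,0.04,0.04,0.04,0.04]}' 40
```

```text
t: 22.42
eef_pos: [0.5455, -0.141, 0.1597]
ee_rot: [0.088, 0.996, 0.0, 0.0]
wrist_force: [-0.1, -0.3, -3.2]
finger_gap: 0.0411
finger_force: 40.0
```

Wrist force is -3.2 N, which is the cassette's weight hanging free. Continue lifting.

```bash
python3 -m handwheel '{"linear":[[0,0,-0.008],[0,0,-0.018],[0,0,-0.028],[0,0,-0.038],[0,0,-0.048],[0,0,-0.058],[0,0,-0.068],[0,0,-0.078],[0,0,-0.088],[0,0,-0.098],[0,0,-0.105],[0,0,-0.105]],"rotation":[[0,0,0],[0,0,0],[0,0,0],[0,0,0],[0,0,0],[0,0,0],[0,0,0],[0,0,0],[0,0,0],[0,0,0],[0,0,0],[0,0,0]],"grip":[0.04,0.04,0.04,0.04,0.04,0.04,0.04,0.04,0.04,0.04,0.04,0.04]}' 40
python3 -m handwheel '{"linear":[[0,0,0],[0,0,0],[0,0,0],[0,0,0],[0,0,0],[0,0,0]],"rotation":[[0,0,0],[0,0,0],[0,0,0],[0,0,0],[0,0,0],[0,0,0]],"grip":[0.04,0.04,0.04,0.04,0.04,0.04]}' 40
python3 -c "
from h import *
snap('scene','s9.png',(150,90,200,150),4)"
```

```text
t: 23.92
eef_pos: [0.5456, -0.1411, 0.2649]
ee_rot: [0.088, 0.996, 0.0, 0.0]
wrist_force: [0.5, -0.5, -2.9]
finger_gap: 0.0412
finger_force: 40.0
t: 24.68
eef_pos: [0.5454, -0.141, 0.2644]
ee_rot: [0.088, 0.996, 0.0, -0.0]
wrist_force: [0.1, -0.4, -3.1]
finger_gap: 0.041
finger_force: 40.0
```

The picture budget is used up, so I'll check numerically. Orange pixels should have risen by the lift height, and the cup and case should be unmoved.

Run:
```python
from h import *
im=cv2.cvtColor(bot.get_image('scene'),cv2.COLOR_RGB2BGR).astype(int); o=cv2.imread('pics/scene0.png').astype(int)
def org(im,r,c):
    s=im[r[0]:r[1],c[0]:c[1]];m=(s[:,:,2]>110)&(s[:,:,1]<s[:,:,2]*.75)&(s[:,:,1]>s[:,:,2]*.35)&(s[:,:,0]<s[:,:,2]*.5)
    y,x=np.nonzero(m);return len(x),(x.mean()+c[0]).round(1),(y.mean()+r[0]).round(1)
print('catch right before',org(o,(178,200),(215,235)),'now',org(im,(125,175),(200,245)))
b=np.array([.546,-.141,.19]);print(proj('scene',[b,b+[0,0,.115]]))
d=np.abs(im-o).sum(2); print('case diff',d[225:262,215:272].mean(),'wire brush',d[140:166,190:235].mean(),'spray',d[148:195,122:150].mean())
for n,i in(('o',o),('now',im)): print(n,'flange/hole colour',i[193:197,196:200].mean((0,1)))
# white dilate: grey flange now raised
s=bot.get_state();print(s['t'],s['finger_gap'],s['moment'],s['wrist_force'])
```

```text
catch right before (36, np.float64(222.1), np.float64(188.2)) now (23, np.float64(215.0), np.float64(161.3))
[[213.33633267 185.2848486 ]
 [210.13561598 156.46720737]]
case diff 7.575628259838786 wire brush 158.97863247863248 spray 6.635258358662614
o flange/hole colour [129.3125 132.25   136.75  ]
now flange/hole colour [54.5    48.0625 46.6875]
24.775 0.040963184956980245 [-0.04433442  0.00911737  0.02268818] [-0.26548016  0.4166247  -3.68820076]
```

The catch rose about 27 px (29 expected for 115 mm), the bay shows dark, and the load is steady at the cassette's weight. Handing in.

```bash
python3 -c "
from plant import bot
print(bot.sign_off())"
```

```text
the job is handed in; nothing more can be done
None
```

I turned the wheel one full turn (about 375°) and lifted the cassette by its squeezed catches to about 35 mm above the deck, where it was held still at hand-in; the sign-off returned no verdict, and the wire brush and gas cup weren't checked at the end.

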